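# Lock a hammer-head bolt in slotted strut against its sprung stop

## Task

Take the T-bolt out of its holder block, lower its hammer head through the slot of the metal strut with the head along the slot, and push it down against the spring strip in the channel. Slide it along the slot against the sprung stop until the stop is fully back and comes up solid, and with a quarter turn let the head rise and catch under both lips, so that the released bolt stands upright and keeps the stop pushed back. Feel your way, never pushing the bolt on the strut or the stop harder than about 25 N, and leave the label roll, the jar and the beaker where they are.

Things in the scene. Friction and masses are not known exactly. Their poses are not given: they have to be found in the camera images.
- strut: Fixed aluminium strut (C channel), 280 long, 46 wide, 36 high. Origin: centre of its underside, on the bench; x along the slot towards the sprung stop, z up. Slot 13 wide in the top, open over the whole length, between two lips: top z = 36, underside z = 32; their inner edges (|y| = 6.5 to 9) are turned down to z = 29. Inner walls at |y| = 19.
- slot (a point): Point in the strut's slot, level with its top, 20 from the middle on the side away from the stop; axes as the strut's. On the channel floor below lies a full-length spring strip, its top 8 below this point when free; it yields straight down at 1.0 N/mm for 12.5. A seated bolt's head bears up under the turned-down lip edges, bolt origin 13 below the strut's top.
- tbolt: Loose steel T-bolt, 58 high, 0.14 kg, upright in the holder, any yaw. Origin: centre of the hammer head's underside; z up. Head 30 long (x), 10 wide (y), 6 thick, edges below stepped in 1.5; a horn on each end rises to z = 8.5 (|x| = 10.5 to 15) and drops outside the lip edges when seated crosswise. Shank 9 diameter to z = 19.5; flange 38 diameter, z = 19.5 to 23.5.
- grip (a point): Middle of the T-bolt's black flat grip, 43 above the bolt's origin; axes as the bolt's. Grip 30 long (x, parallel to the head), 14 thick (y), 30 high. To turn, the head must be pressed down until its horns are below the lip edges: bolt origin 15.5 or more below the strut's top (the flange meets the strut at 19.5). Turn either way; half a turn gives the same bolt.
- holder: Fixed grey holder block, 62 x 62 x 26 high, with a round hole of 33 diameter; origin: centre of its underside. The bolt hangs in it by its flange.
- stop (a joint): Travel of the sprung stop (m): 0 free, 0.010 fully back, where it comes up solid. A flat steel tongue, 11 wide, 60 long, flush in the slot, 4 thick; the bolt's shank pushes its end face towards the strut's +x at 0.2 N/mm. The place of the face is not measured: when free, 15 to 60 from the strut's middle, on the +x side.
- label_roll: White label roll lying flat, 60 diameter, 22 high; origin: centre of its underside. Bystander.
- gel_jar: Small jar with white lid, 50 diameter, 66 high; origin: centre of its underside. Bystander.
- beaker: Empty glass beaker, 72 diameter, 85 high; origin: centre of its underside. Bystander.
There are look-alikes about, which are no part of the job. Leave any green or turquoise look-alike of the tbolt alone.

How it is judged:
By the outcome, as a careful person would: the job done as asked, in the order asked, and still so for the second after the job is handed in, with the robot touching nothing.
It also fails if it takes over 72 s, if anything falls off the work surface, if the arm or the gripper's body presses on something with over 40 N, if the wrist force passes 120 N, or if a joint passes its speed limit or range.

## Robot

A 7-joint arm with a two-finger parallel gripper is mounted at the origin on a cart in front of the work surface, level with it; the furniture and walls round the work are solid. World frame = base frame: x ahead of the robot, y to its left, z up, the work surface at z = 0. Lengths are in m, angles in rad, forces in N, time in s.
With the tool pointing down it reaches from about 0.4 to 0.875 m from the base axis. Payload 19.3 kg.
Tool frame: the origin (TCP) lies at the very end of the fingers, on their centre line; the grasp point (between the pads) lies 19 mm behind it; z points along the fingers, y is the direction in which the jaws open and shut (so a half turn about z gives the same grasp; the last joint's range is limited). The gripper opens to 85 mm and grips with 20 to 120 N. Pads are 22 mm wide; open, the fingers measure 114 mm over their backs; the gripper's body (76 mm by 85 mm) begins 54 mm behind the grasp point. The pads swing forward as they close: fully open they stand 13 mm farther back than shut.
Start: joints at [-0.07, 0.521, -0.036, 1.599, 0.021, 1.021, -0.113], TCP at [0.625, -0, 0.231] pointing down, gripper open.
Joint ranges: [-2.91, 2.91], [-0.3, 2.13], [-1.5, 1.42], [0.17, 2.43], [-1.26, 4.41], [0.16, 1.93], [-2.52, 2.52]. Speed limits (rad/s): [1.89, 1.89, 2.39, 2.39, 3.01, 3.01, 3.01].

## Interface

Orientations are given as a unit quaternion [x, y, z, w].
In Python, from workcell import bot gives the robot as it stands. Calls block until the motion is done:
- bot.goto(position, orientation): joint-space move of the TCP to a pose.
- bot.move_straight(position, rot=None, feed=0.15, until_force=None): straight line of the TCP; rot=None keeps the orientation; feed is the mean speed in m/s. With until_force (N) it stops when the force on the tool has changed by that much, and returns True; else False.
- bot.movej(angles): joint-space move.
- bot.command_gripper(opening): finger opening in m; the grip force is fixed at half the most; returns when the fingers have stopped.
- bot.wait(seconds).
- bot.solve_ik(position, orientation): joint angles nearest the present ones, or None.
- bot.state(): the state.
- bot.snapshot(name): name is "scene" or "side" or "wrist"; returns (picture, depth): 420x560x3 uint8, red, green, blue; 420x560 float32, m along the optical axis (not along the pixel's ray), 0 where there is no reading.
- bot.camera_info(name): a dict with "K" (3x3 intrinsics, pixels), "k1" (the pictures are not rectified: a ray, as slopes to the right and down, at radius r is drawn at 1 + k1 r^2 times it, then the intrinsics apply), "world_to_cam" (4x4, takes a point from world to camera coordinates); the wrist camera has in their place "mount" (4x4, takes a point from camera to tool coordinates, whose origin is the TCP and whose axes are the flange's). Camera axes: x right, y up, looking along -z (the intrinsics and any distortion apply to the point x, -y, -z); pixel columns grow to the right and rows downward; lengths in m; the calibration is good to about 2 mm. A picture is of the moment at which its call begins: read the wrist's pose just before it. camera_info takes no time and is no camera call.
A pose or a line that the arm cannot do raises bot.Unreachable and nothing moves.
- bot.job_done(): hands the job in, once; it reports no verdict.
The state is a dict: "clock": time; "qpos": joint angles; "joint_velocities": joint speeds; "tau": joint torques, N m; "tool_pos": TCP position; "tool_rot": TCP orientation; "ft_force": force on the tool from outside, world axes, zero at the start; "wrist_torque": the same for the moment, N m; "grip_width": finger opening in m.
Only numpy, scipy, OpenCV 4.12 (cv2) and the standard library are available. Lean on these libraries where they do the work, as an engineer would, in place of code of your own. Each camera call takes 0.05 s, during which the arm holds its last target.

## Working session

There is one attempt and no reset: what is moved stays moved. The work goes in short steps, each a Python script; the robot and the scene stay as the last script left them, time stands still between calls to the robot, and variables do not carry over. Pictures are saved under pics/ and viewed, and the job is handed in when it is done.

```bash
ls; mkdir -p pics
python3 - <<'E'
from workcell import bot
import cv2,numpy as np
for n in ("scene","side","wrist"):
    im,d=bot.snapshot(n); cv2.imwrite(f"pics/a_{n}.png",im[:,:,::-1]); np.savez(f"a_{n}.npz",im=im,d=d)
    ci=bot.camera_info(n); print(n,{k:np.round(v,4).tolist() for k,v in ci.items()})
print(bot.state())
E
```

```text
pics
scene {'K': [[450.2698, 0.0, 281.13], [0.0, 450.2698, 200.1027], [0.0, 0.0, 1.0]], 'k1': 0.0118, 'world_to_cam': [[0.7377, -0.6748, 0.0197, -0.4452], [0.2812, 0.3336, 0.8998, -0.1966], [-0.6138, -0.6583, 0.4358, -1.1021], [0.0, 0.0, 0.0, 1.0]]}
side {'K': [[546.207, 0.0, 291.5279], [0.0, 546.207, 212.9674], [0.0, 0.0, 1.0]], 'k1': -0.0705, 'world_to_cam': [[0.8111, -0.5846, -0.0192, -0.4865], [0.3709, 0.4887, 0.7896, -0.23], [-0.4522, -0.6476, 0.6133, -1.5942], [0.0, 0.0, 0.0, 1.0]]}
wrist {'K': [[372.1977, 0.0, 279.292], [0.0, 372.1977, 219.9082], [0.0, 0.0, 1.0]], 'k1': -0.1008, 'mount': [[0.0, 0.9457, 0.3249, 0.084], [1.0, 0.0003, -0.0011, 0.0013], [-0.0011, 0.3249, -0.9457, -0.143], [0.0, 0.0, 0.0, 1.0]]}
{'clock': 0.15, 'qpos': array([-0.07020496,  0.52183926, -0.03630983,  1.59983216,  0.02120847,
        1.02107497, -0.11279427]), 'joint_velocities': array([ 0.00230395, -0.00058089,  0.00013574, -0.00275184, -0.00081777,
        0.00138998, -0.00058216]), 'tau': array([ 4.00798544e-04, -9.27376485e+01,  1.98035471e+00, -3.70049715e+01,
        1.79930578e-02,  6.46477114e-03, -1.41420460e-05]), 'tool_pos': array([ 6.24779600e-01, -3.62266018e-05,  2.30897803e-01]), 'tool_rot': array([ 7.07111418e-01,  7.07102040e-01, -2.93760593e-04, -2.47810036e-04]), 'ft_force': array([ 0.01704599, -0.17507876,  0.0802522 ]), 'wrist_torque': array([0.06103448, 0.03616914, 0.02154595]), 'grip_width': 0.08537581881451993}
```

View pics/a_scene.png

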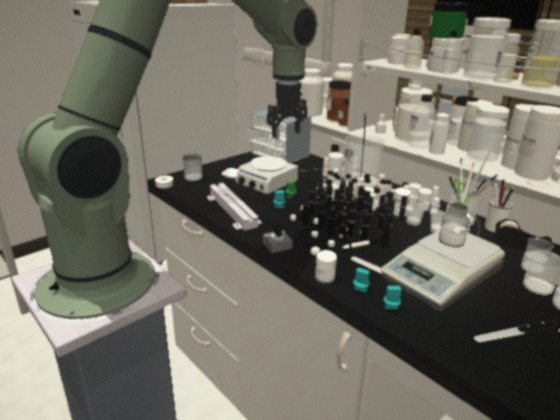

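View pics/a_side.png

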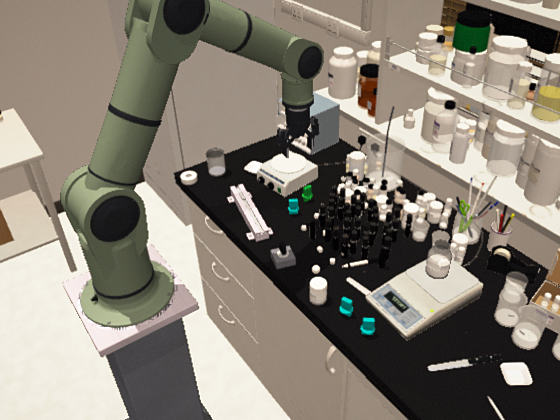

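View pics/a_wrist.png

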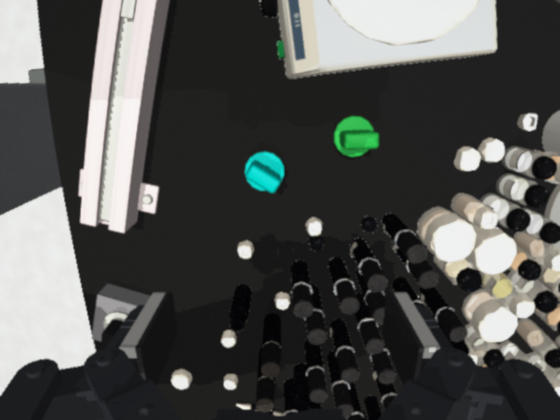

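The strut runs away from the robot in y at the bench's near edge. The tongue shows at wrist (128,10), and the holder at wrist (120,320) with the bolt's grip in it. Teal and green bolts elsewhere are look-alikes. Next: rough positions.

```bash
cat > h.py <<'E'
import numpy as np,cv2
from scipy.spatial.transform import Rotation as R
from workcell import bot
def c2w(name,st=None):
    ci=bot.camera_info(name)
    if name=="wrist":
        T=np.eye(4);T[:3,:3]=R.from_quat(st["tool_rot"]).as_matrix();T[:3,3]=st["tool_pos"]
        return T@ci["mount"],ci
    return np.linalg.inv(ci["world_to_cam"]),ci
def rays(name,uv,st=None):
    M,ci=c2w(name,st); K=ci["K"]; uv=np.atleast_2d(np.asarray(uv,float))
    p=cv2.undistortPoints(uv.reshape(-1,1,2),K,np.array([ci["k1"],0,0,0.]),).reshape(-1,2)
    d=np.c_[p[:,0],-p[:,1],-np.ones(len(p))]
    return M[:3,3],d@M[:3,:3].T
def onplane(name,uv,z,st=None):
    o,d=rays(name,uv,st); return o+d*((z-o[2])/d[:,2])[:,None]
def proj(name,P,st=None):
    M,ci=c2w(name,st);P=np.atleast_2d(P); c=(P-M[:3,3])@M[:3,:3]
    x=c[:,0]/-c[:,2];y=-c[:,1]/-c[:,2];f=1+ci["k1"]*(x*x+y*y)
    return np.c_[x*f*ci["K"][0,0]+ci["K"][0,2],y*f*ci["K"][1,1]+ci["K"][1,2]]
def cloud(name,d,st=None):
    h,w=d.shape;u,v=np.meshgrid(np.arange(w),np.arange(h))
    o,r=rays(name,np.c_[u.ravel(),v.ravel()],st)
    return (o+r*d.ravel()[:,None]).reshape(h,w,3)
def down(yaw): # tool z down, jaw (tool y) direction at angle yaw in world
    y=np.array([np.cos(yaw),np.sin(yaw),0]);z=np.array([0,0,-1.]);x=np.cross(y,z)
    return R.from_matrix(np.c_[x,y,z]).as_quat()
def snap(name,fn):
    st=bot.state(); im,d=bot.snapshot(name)
    cv2.imwrite(f"pics/{fn}.png",im[:,:,::-1]); np.savez(fn+".npz",im=im,d=d,pos=st["tool_pos"],rot=st["tool_rot"])
    return st,im,d
def load(fn):
    z=np.load(fn+".npz"); return dict(tool_pos=z["pos"],tool_rot=z["rot"]),z["im"],z["d"]
E
python3 - <<'E'
from h import *
st=bot.state()
print("strut",onplane("wrist",[[108,0],[83,220],[125,230],[165,0],[130,5]],.036,st))
print("holder",onplane("wrist",[[100,290],[120,320]],.026,st))
d=np.load("a_wrist.npz")["d"];C=cloud("wrist",d,st)
for u,v in [(90,150),(115,150),(140,150),(105,295),(120,320),(125,8)]: print(u,v,C[v,u].round(4))
for n,l in (("side",[(283,250),(318,290),(189,176),(216,160)]),("scene",[(277,237),(326,265),(165,181),(192,165)])):
    C=cloud(n,np.load(f"a_{n}.npz")["d"]);
    for u,v in l: print(n,u,v,C[v,u].round(4))
print(bot.solve_ik([.55,.1,.3],down(0)))
E
```

```text
strut [[ 0.48186233  0.1638734   0.036     ]
 [ 0.43210087 -0.03224063  0.036     ]
 [ 0.4740336  -0.04267741  0.036     ]
 [ 0.53117418  0.16130403  0.036     ]
 [ 0.50085804  0.15873046  0.036     ]]
holder [[ 0.43090141 -0.11634225  0.026     ]
 [ 0.4475007  -0.15436263  0.026     ]]
90 150 [0.4503 0.0365 0.0358]
115 150 [0.4708 0.0348 0.0274]
140 150 [0.4918 0.0331 0.0182]
105 295 [ 0.4348 -0.1233  0.0247]
120 320 [ 0.4526 -0.1475  0.036 ]
125 8 [0.4963 0.1566 0.036 ]
side 283 250 [ 0.4419 -0.1766  0.0514]
side 318 290 [ 0.4189 -0.3776  0.0594]
side 189 176 [0.4269 0.4225 0.006 ]
side 216 160 [0.522  0.3712 0.0661]
scene 277 237 [ 0.4372 -0.1641  0.0289]
scene 326 265 [ 0.4102 -0.3702  0.0535]
scene 165 181 [0.4055 0.3961 0.0204]
scene 192 165 [0.5058 0.373  0.0633]
[-0.24164887  0.34879766 -0.05883297  1.68991815  0.02251033  1.10353457
 -0.30708762]
```

Run:
```python
from h import *
bot.goto([.485,.06,.26],down(0)); snap("wrist","b_strut")
bot.goto([.455,-.15,.22],down(0)); snap("wrist","b_hold")
print(bot.state()["clock"],bot.state()["tool_pos"],bot.state()["ft_force"])
```

```text
1.7833 [ 0.45563756 -0.14913418  0.21992743] [0.39976884 0.0376566  0.10416166]
```

View pics/b_strut.png

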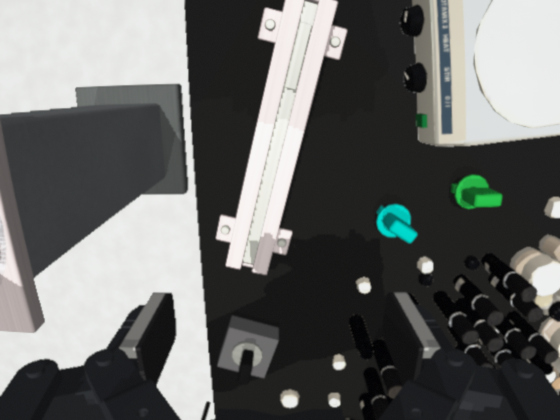

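View pics/b_hold.png

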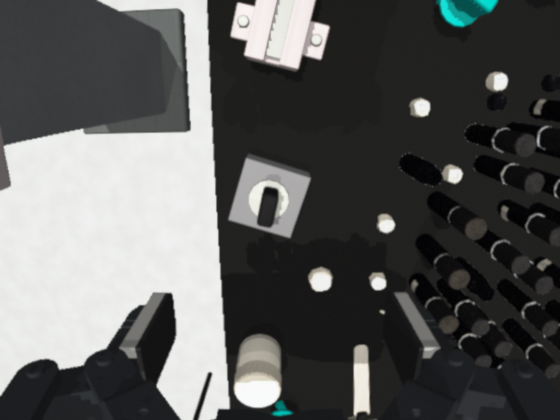

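b_strut: strut end near (252,268), slot face of the tongue near (291,90). b_hold: holder at (270,197), with the bolt's pale flange at (268,199) and the black grip pointing along the image's vertical. Now zoom.

Run:
```python
import cv2
a=cv2.imread("pics/b_strut.png")[0:280,200:360]; b=cv2.imread("pics/b_hold.png")[140:260,210:330]
cv2.imwrite("pics/z1.png",cv2.resize(a[0:140],None,fx=5,fy=5,interpolation=cv2.INTER_CUBIC)[:600])
cv2.imwrite("pics/z1b.png",cv2.resize(a[140:260],None,fx=5,fy=5,interpolation=cv2.INTER_CUBIC)[:600])
cv2.imwrite("pics/z2.png",cv2.resize(b,None,fx=5,fy=5,interpolation=cv2.INTER_CUBIC))
```

```text
(no output)
```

View pics/z1.png

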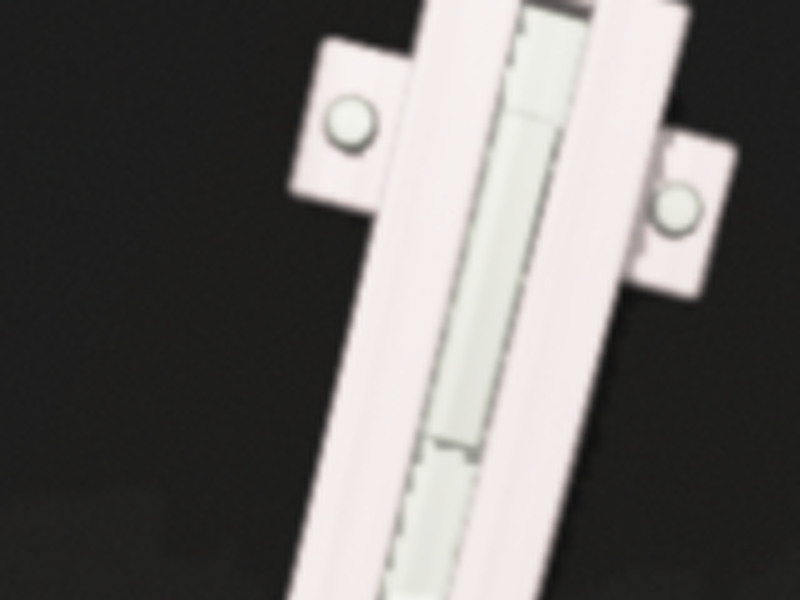

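View pics/z1b.png

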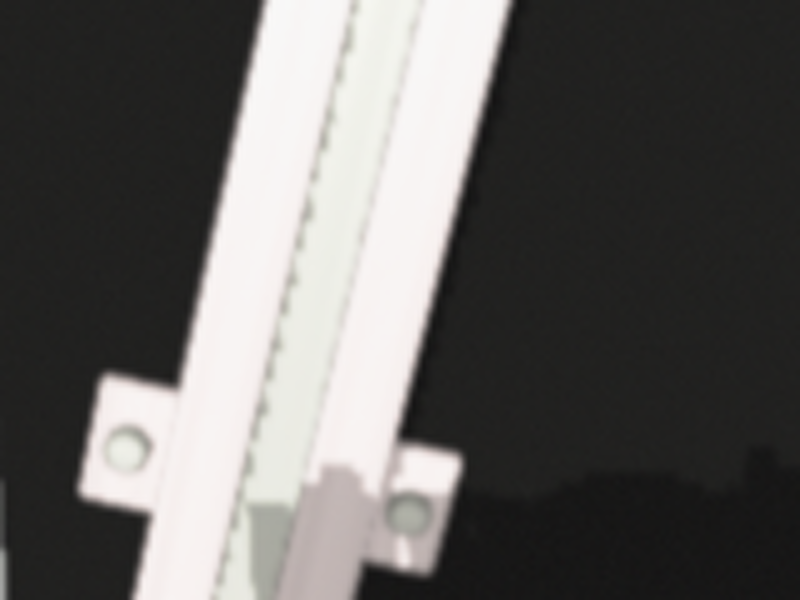

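View pics/z2.png

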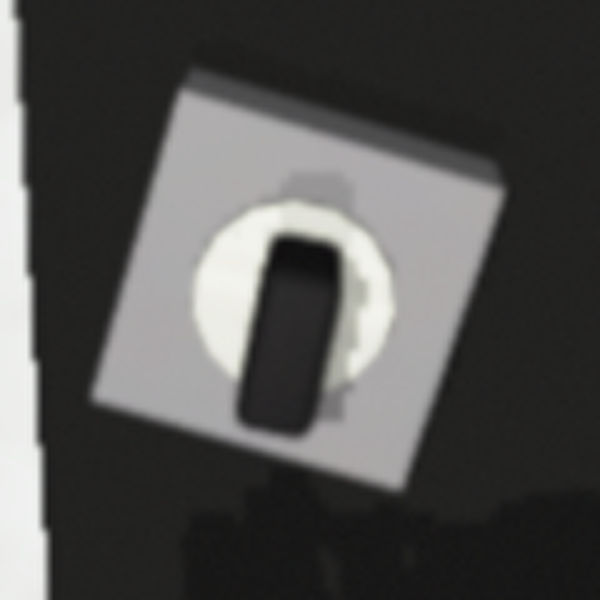

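Run:
```python
from h import *
# bolt
st,im,d=load("b_hold");C=cloud("wrist",d,st)
g=im[140:260,210:330].mean(2); Z=C[140:260,210:330]
print("zgrip max",np.percentile(Z[50:88,48:68,2],[50,90,98]))
m=((Z[...,2]>.058)&(Z[...,2]<.075)&(g<60)).astype(np.uint8)
c=max(cv2.findContours(m,0,2)[0],key=cv2.contourArea)
r=cv2.minAreaRect(c); print("grip depth rect",r)
box=cv2.boxPoints(r)+[210,140]; w=onplane("wrist",box,.0645,st); print(w.round(4),w.mean(0))
for i in range(2):
    e=w[i+1]-w[i]; print(np.linalg.norm(e),np.degrees(np.arctan2(e[1],e[0])))
# grip dark mask overall
# flange
m=(g>190).astype(np.uint8)
m[:, :20]=0
cs=max(cv2.findContours(m,0,2)[0],key=cv2.contourArea)
h=cv2.convexHull(cs)[:,0]; 
P=onplane("wrist",h+[210,140],.030,st)[:,:2]
# keep points on the true rim: robust circle r=.019
from scipy.optimize import least_squares
f=lambda p:np.hypot(*(P-p).T)-.019
s=least_squares(f,P.mean(0),loss="soft_l1",f_scale=.0005);print("flange",s.x,np.abs(s.fun).max(),len(P))
hm=((g>110)&(g<190)).astype(np.uint8)
full=im.mean(2)
hb=cv2.minAreaRect(max(cv2.findContours(cv2.morphologyEx(((g>140)).astype(np.uint8)*(np.arange(120)[None]>15).astype(np.uint8),3,np.ones((25,25))),0,2)[0],key=cv2.contourArea))
w=onplane("wrist",cv2.boxPoints(hb)+[210,140],.026,st);print("holder",w.mean(0),[np.linalg.norm(w[i+1]-w[i]) for i in range(2)])
# strut
st,im,d=load("b_strut");C=cloud("wrist",d,st)
m=((np.abs(C[...,2]-.036)<.004)&(im.mean(2)>150)&(C[...,0]>.4)&(C[...,0]<.56)&(C[...,1]>-.1)).astype(np.uint8)
m=cv2.morphologyEx(m,cv2.MORPH_CLOSE,np.ones((15,15)))
m=cv2.morphologyEx(m,cv2.MORPH_OPEN,np.ones((5,5)))
c=max(cv2.findContours(m,0,2)[0],key=cv2.contourArea)[:,0]
P=onplane("wrist",c,.036,st)[:,:2]
r=cv2.minAreaRect((P*1000).astype(np.float32));print("strut",r); print(cv2.boxPoints(r))
vis=im.copy();cv2.drawContours(vis,[c[:,None]],-1,(255,0,0),1);cv2.imwrite("pics/c1.png",vis[:,:,::-1])
F=onplane("wrist",[[290,88.6]],.036,st);print("face",F, "end",onplane("wrist",[[307,22.4],[312,2]],.036,st))
```

```text
zgrip max [0.06387294 0.0652375  0.06584886]
grip depth rect ((57.461544036865234, 68.69230651855469), (14.904827117919922, 34.12420654296875), 11.309932708740234)
[[ 0.4379 -0.1717  0.0645]
 [ 0.444  -0.1424  0.0645]
 [ 0.4561 -0.1449  0.0645]
 [ 0.4503 -0.1744  0.0645]] [ 0.44706291 -0.15835775  0.0645    ]
0.02994049579415193 78.26121622206057
0.012320946922866585 -11.708055447318566
flange [ 0.44654215 -0.16054011] 0.0008454362649656239 18
holder [ 0.44716934 -0.16037232  0.026     ] [np.float64(0.061201376036437945), np.float64(0.06115357709013238)]
strut ((483.6679992675781, 96.07479858398438), (279.5548095703125, 46.69758987426758), 76.38078308105469)
[[428.0626  -34.27446]
 [473.44717 -45.27025]
 [539.27344 226.42406]
 [493.88882 237.41985]]
face [[0.49707892 0.1486557  0.036     ]] end [[0.51208369 0.20720323 0.036     ]
 [0.51631676 0.22470418 0.036     ]]
```

View pics/c1.png

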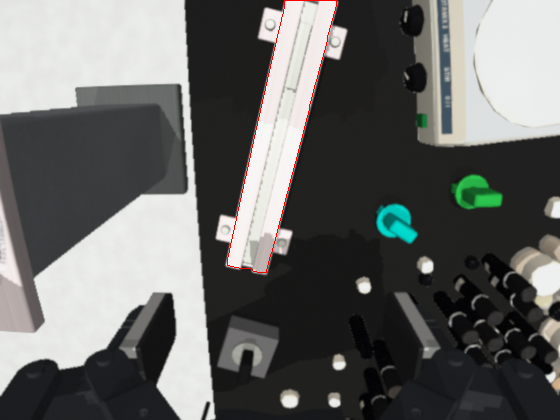

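Strut centre is about (0.4837, 0.0961) with yaw 76.4°, and the fitted length of 279.6 matches the true 280. The free stop face is at strut x≈+54. The bolt is at (0.4468, −0.1600) with grip yaw 78°. Grasp it now.

```bash
cat >> h.py <<'E'
SY=np.radians(76.38); SC=np.array([.48367,.09607]); ex=np.array([np.cos(SY),np.sin(SY)]); ey=np.array([-ex[1],ex[0]])
def S(x,y=0,z=0): return np.r_[SC+ex*x+ey*y,z]      # strut -> world
def toS(p): q=np.asarray(p)[:2]-SC; return np.array([q@ex,q@ey])
E
python3 - <<'E'
from h import *
q=down(np.radians(-12))
B=np.array([.4468,-.1600])
bot.goto([*B,.12],q)
print(bot.state()["ft_force"])
print(bot.move_straight([*B,.0355],feed=.08,until_force=8)); s=bot.state(); print(s["tool_pos"],s["ft_force"])
bot.command_gripper(0.0); s=bot.state(); print(s["grip_width"],s["ft_force"],s["tool_pos"],s["clock"])
print(bot.move_straight([*B,.15],feed=.08)); s=bot.state(); print(s["grip_width"],s["ft_force"],s["clock"])
snap("wrist","d_w");snap("side","d_s")
E
```

```text
[ 0.19091244 -0.30376348 -0.2064695 ]
False
[ 0.44702465 -0.16007465  0.03590443] [-0.06994599  0.87549449 -0.6327625 ]
0.012863638526420305 [-1.66303512 -0.758449    5.22590262] [ 0.44685251 -0.16001709  0.03565524] 4.125
False
0.01316429706591463 [ 0.19766412 -1.03096439 -1.52851529] 5.7083
```

View pics/d_w.png

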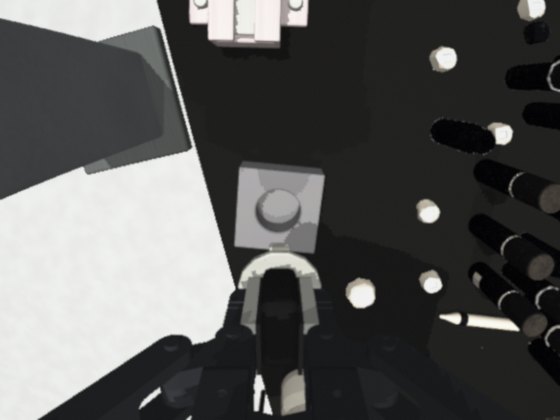

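View pics/d_s.png

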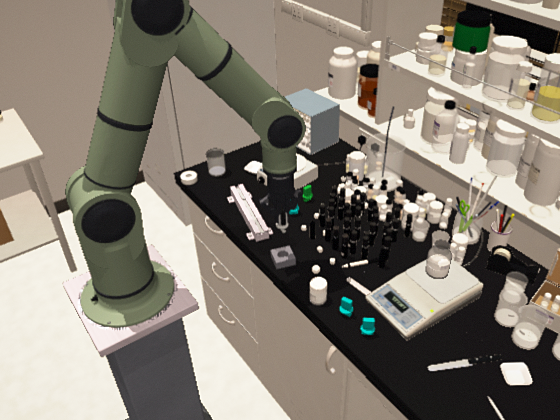

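The bolt is in hand: the wrist force shows its weight, the flange is at (280,270) and the head tip at (278,248). Next I hover over the slot and compare the head with the slot edges in one picture.

Run:
```python
from h import *
q=down(SY-np.pi/2)
bot.goto(S(-20e-3,0,.15),q)
bot.move_straight(S(-20e-3,0,.074),feed=.1)
st,im,d=snap("wrist","e_w"); print(st["tool_pos"],toS(st["tool_pos"]),st["ft_force"],st["clock"])
z=st["tool_pos"][2]-.029
ps=[S(-.02+a,b,z+c) for a,b,c in((.015,.005,0),(.015,-.005,0),(.015,.005,.006),(.015,-.005,.006),(0,.019,.0235),(0,-.019,.0235),(.019,0,.0235))]
print(proj("wrist",ps,st).round(1).tolist())
print(proj("wrist",[S(x,y,.036) for x in(0,.03) for y in (-.023,-.0065,.0065,.023)],st).round(1).tolist())
v=im.copy()[150:310,200:360]; cv2.imwrite("pics/e_z.png",cv2.resize(v,None,fx=3.7,fy=3.7,interpolation=cv2.INTER_CUBIC)[:,:,::-1])
```

```text
[0.47928787 0.07653963 0.07443158] [-0.02001307 -0.00034014] [ 0.25783541 -0.28772193 -1.18993365] 7.6667
[[265.8, 239.3], [285.9, 239.3], [265.4, 244.0], [286.1, 244.0], [233.6, 289.4], [317.5, 289.4], [275.4, 251.0]]
[[320.3, 223.5], [288.5, 223.5], [263.3, 223.5], [231.5, 223.6], [322.4, 166.1], [288.9, 166.0], [262.5, 166.0], [229.0, 166.2]]
```

View pics/e_z.png

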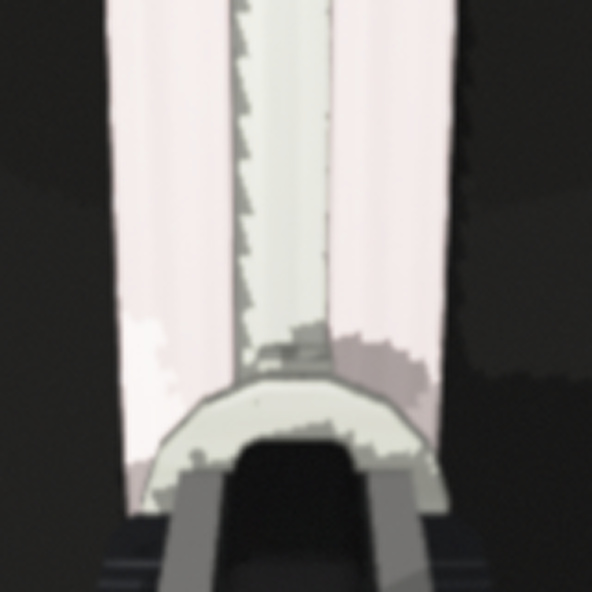

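View pics/e_w.png

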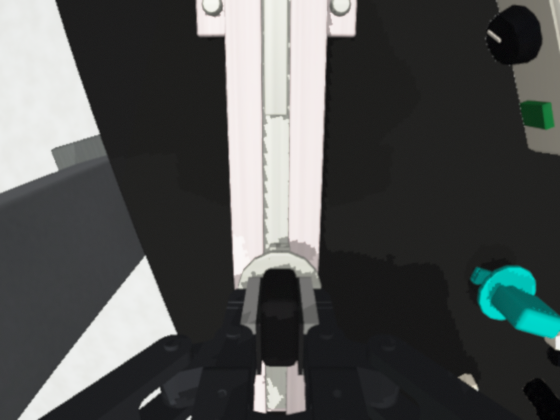

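Run:
```python
from h import *
st,im,d=load("e_w")
v=im[232:262,245:305].astype(float).mean(2); v=np.clip((v-90)*1.8,0,255).astype(np.uint8)
cv2.imwrite("pics/e_z2.png",cv2.resize(v,None,fx=13,fy=13,interpolation=cv2.INTER_NEAREST))
C=cloud("wrist",d,st)
for r in (236,240,243,246,249): print(r,(C[r,256:298:2,2]*1000).round(0).astype(int).tolist())
```

```text
236 [36, 37, 36, 36, 27, 27, 26, 26, 28, 28, 27, 28, 28, 217, 28, 27, 34, 36, 37, 36, 36]
240 [37, 36, 37, 37, 27, 27, 28, 27, 27, 27, 28, 28, 27, 26, 28, 26, 36, 36, 37, 36, 37]
243 [36, 37, 36, 37, 27, 27, 27, 49, 50, 49, 50, 49, 49, 50, 49, 49, 50, 37, 37, 36, 35]
246 [36, 36, 36, 36, 28, 27, 28, 52, 53, 53, 54, 54, 52, 53, 53, 54, 53, 37, 37, 36, 37]
249 [37, 37, 36, 36, 27, 28, 28, 54, 54, 54, 54, 54, 54, 54, 55, 55, 54, 36, 36, 37, 36]
```

View pics/e_z2.png

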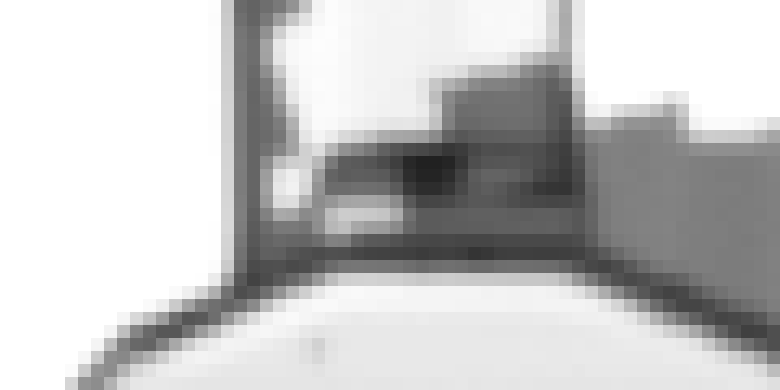

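The head spans u=269.6 to 290 (centre 279.6), while the slot centre is u=275.8. The bolt sits about 1.8 mm to the −y side of the slot, within the calibration tolerance. Correct it and check again.

```bash
sed -i 's/^def S(x/SC=SC+ey*.00175\ndef S(x/' h.py
python3 - <<'E'
from h import *
bot.move_straight(S(-20e-3,0,.071),feed=.05); bot.wait(.2)
st,im,d=snap("wrist","f_w"); print(toS(st["tool_pos"])*1e3,st["tool_pos"][2],st["ft_force"],st["clock"])
v=im[215:265,240:310]; cv2.imwrite("pics/f_z.png",cv2.resize(v,None,fx=11,fy=11,interpolation=cv2.INTER_NEAREST)[:,:,::-1])
E
```

```text
[-19.97849457  -0.07232758] 0.07109575908652306 [-0.91690912  0.4451863  -0.68025006] 8.1667
```

View pics/f_z.png

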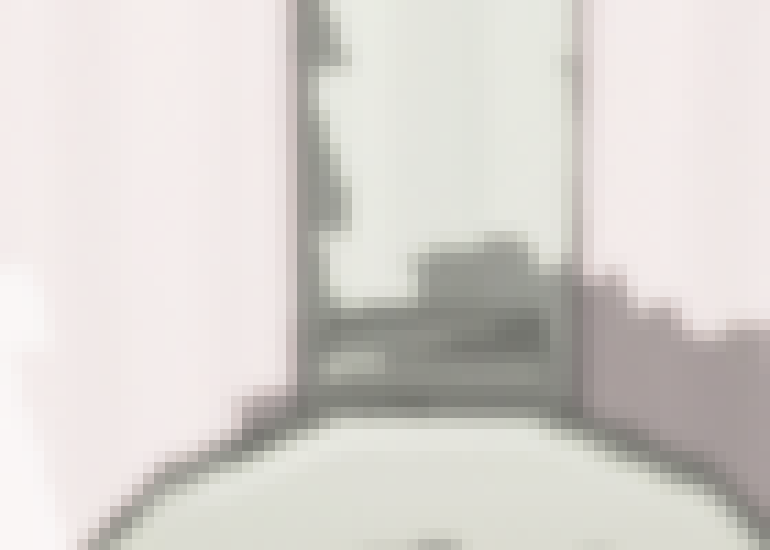

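Head (322–550, centre 438) is now centred in the slot (300–580). Lower by feel.

Run:
```python
from h import *
def p(t):
    s=bot.state(); f=s["ft_force"]; print(t,toS(s["tool_pos"])*1e3,round(s["tool_pos"][2]*1e3,2),"Fx %.1f Fy %.1f Fz %.1f"%(f[:2]@ex,f[:2]@ey,f[2]),s["wrist_torque"].round(2),s["grip_width"],s["clock"])
p(0)
h=bot.move_straight(S(-.02,0,.0595),feed=.03,until_force=4); p(h)
if not h:
    for z in (.055,.052):
        h=bot.move_straight(S(-.02,0,z),feed=.02,until_force=9); bot.wait(.1);p(h)
        if h: break
```

```text
0 [-19.92408562  -0.038143  ] 71.07 Fx -0.0 Fy 0.4 Fz -2.2 [-0.01 -0.04 -0.01] 0.012966297820224 8.2167
False [-20.0821625    0.08521836] 59.33 Fx -0.1 Fy -0.8 Fz -1.1 [-0.03  0.    0.03] 0.012776477486782987 8.75
False [-19.94884047  -0.07091643] 55.06 Fx 0.5 Fy -1.5 Fz -0.2 [ 0.03 -0.14  0.02] 0.012881285473602176 9.225
False [-19.96615785  -0.10327367] 52.06 Fx -0.4 Fy -0.8 Fz 2.1 [ 0.09 -0.06 -0.02] 0.013143725559180922 9.625
```

```bash
cat >> h.py <<'E'
def p(t):
    F=[];
    for i in range(5):
        s=bot.state(); F.append(s["ft_force"]); bot.wait(.02)
    f=np.mean(F,0); print(t,(toS(s["tool_pos"])*1e3).round(2),round(s["tool_pos"][2]*1e3,2),"Fx %.1f Fy %.1f Fz %.1f"%(f[:2]@ex,f[:2]@ey,f[2]),s["wrist_torque"].round(2),round(s["grip_width"]*1e3,2),round(s["clock"],2),flush=True); return f
E
python3 - <<'E'
from h import *
p(0)
for z in (.0495,.0470):
    h=bot.move_straight(S(-.02,0,z),feed=.02,until_force=9);p(h)
snap("wrist","g_w");snap("side","g_s")
E
```

```text
0 [-19.93  -0.07] 52.09 Fx 0.6 Fy -0.5 Fz 2.8 [ 0.07 -0.14  0.  ] 13.09 9.69
False [-19.95  -0.09] 49.49 Fx 0.8 Fy -0.3 Fz 5.6 [ 0.08  0.01 -0.02] 13.31 10.05
False [-19.96  -0.06] 47.04 Fx 0.5 Fy 0.5 Fz 7.4 [0.08 0.09 0.04] 12.96 10.41
```

View pics/g_w.png

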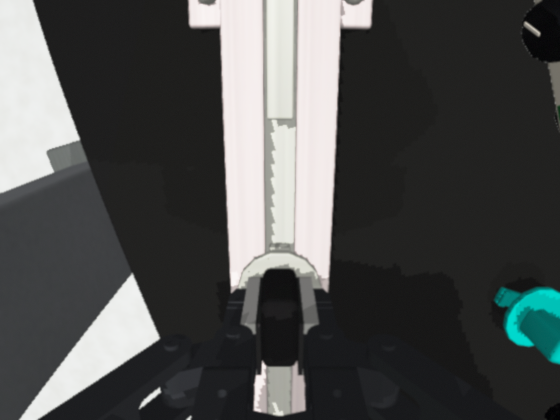

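The head is in the channel and the strip is compressed about 8.8 mm (Fz 8.8 N). Slide towards the stop.

Run:
```python
from h import *
p(0)
h=bot.move_straight(S(.0,0,.0470),feed=.04,until_force=7);p(h)
if not h:
    h=bot.move_straight(S(.042,0,.0470),feed=.04,until_force=7);p(h)
```

```text
0 [-19.94  -0.1 ] 47.11 Fx 0.1 Fy 0.6 Fz 7.3 [0.07 0.11 0.04] 12.99 10.59
True [-18.49  -0.02] 47.05 Fx 1.1 Fy 0.8 Fz 7.6 [0.24 0.13 0.03] 13.04 10.91
```

Run:
```python
from h import *
for x in (-.016,-.013,-.009):
    h=bot.move_straight(S(x,0,.0470),feed=.02,until_force=10);p(h)
```

```text
False [-16.56   0.06] 47.0 Fx -3.2 Fy 0.5 Fz 7.9 [-0.74  0.28 -0.01] 13.33 11.28
False [-13.75   0.1 ] 46.98 Fx -4.0 Fy 0.2 Fz 8.3 [-0.97  0.31 -0.  ] 13.13 11.66
False [-9.73  0.07] 46.98 Fx -3.7 Fy 0.7 Fz 8.0 [-0.87  0.28  0.  ] 13.09 12.09
```

Sliding friction is about 4 N, with a steady 0.7 mm lag. Carry on.

Run:
```python
from h import *
for x in (.02,.044):
    h=bot.move_straight(S(x,0,.0470),feed=.03,until_force=9);p(h)
    if h: break
else:
  for x in np.arange(.047,.064,.002):
    h=bot.move_straight(S(x,0,.0470),feed=.02,until_force=7);f=p(round(x*1e3))
    if h or f[:2]@ex<-11: print("hit");break
```

```text
False [19.12  0.08] 46.97 Fx -5.0 Fy 0.3 Fz 8.2 [-1.07  0.39  0.01] 13.26 13.29
False [43.14  0.1 ] 46.93 Fx -4.5 Fy 0.3 Fz 8.1 [-1.02  0.33 -0.  ] 12.84 14.32
47 [46.15  0.08] 46.95 Fx -4.6 Fy 0.6 Fz 8.2 [-1.    0.35 -0.04] 13.02 14.71
49 [48.12  0.07] 46.95 Fx -4.9 Fy 0.3 Fz 8.1 [-1.08  0.35 -0.01] 13.1 15.04
51 [50.09  0.07] 46.94 Fx -4.7 Fy 0.4 Fz 7.8 [-1.13  0.35 -0.05] 13.04 15.38
53 [52.04  0.08] 46.92 Fx -5.2 Fy 0.6 Fz 8.0 [-1.16  0.34 -0.03] 13.09 15.71
55 [53.99  0.1 ] 46.93 Fx -5.3 Fy 0.2 Fz 8.1 [-1.21  0.32  0.  ] 13.23 16.04
57 [5.59e+01 5.00e-02] 46.92 Fx -5.8 Fy 0.6 Fz 8.0 [-1.3   0.4  -0.01] 12.82 16.38
59 [57.8   0.06] 46.9 Fx -5.7 Fy 0.3 Fz 7.9 [-1.4   0.37  0.  ] 12.82 16.71
61 [59.74  0.07] 46.88 Fx -6.1 Fy 0.2 Fz 7.8 [-1.49  0.36  0.03] 12.95 17.04
63 [61.02  0.1 ] 46.85 Fx -10.1 Fy -0.6 Fz 9.3 [-2.38  0.5  -0.03] 12.93 17.38
```

The stop came up solid at a TCP reading of x≈61: force jumped from −6 to −10 N after a 10 mm travel starting near 51. Confirm with one more small push and check the turn's joint range.

Run:
```python
from h import *
h=bot.move_straight(S(.0638,0,.0466),feed=.02,until_force=9);p(h)
print(bot.state()["qpos"].round(2))
for a in (90,-90): 
    q=bot.solve_ik(S(.0635,0,.0466),down(SY-np.pi/2+np.radians(a))); print(a,None if q is None else q.round(2))
snap("wrist","i_w")
```

```text
False [6.119e+01 6.000e-02] 46.47 Fx -13.9 Fy -0.2 Fz 12.2 [-3.13  0.69 -0.01] 12.97 17.71
[-0.46  0.65  0.06  2.   -0.07  0.5  -0.6 ]
90 [-0.15  0.66 -0.37  1.99  0.42  0.57  0.52]
-90 [-0.75  0.71  0.46  2.02 -0.58  0.55 -1.68]
```

View pics/i_w.png

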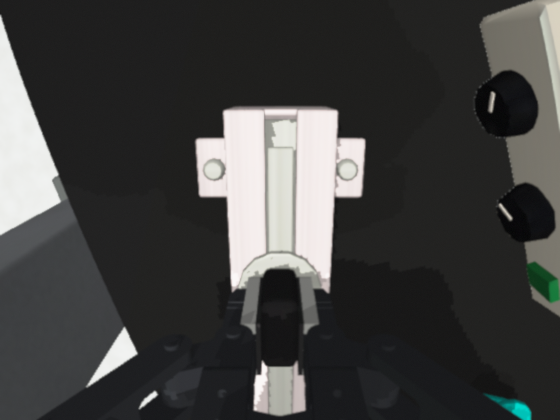

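Solid confirmed: 0.8 mm more command gave only 0.17 mm and +4 N. In the picture the bolt is in the slot with its flange over the lips, and the tongue has moved towards the strut's end. Ease the push and turn in steps.

Run:
```python
from h import *
h=bot.move_straight(S(.0628,0,.0466),feed=.02);p("ease")
for a in (10,20,30):
    try: h=bot.move_straight(S(.0628,0,.0466),rot=down(SY-np.pi/2+np.radians(a)),feed=.05,until_force=9)
    except Exception as e: print(repr(e));break
    p((a,h))
    if h: break
s=bot.state();M=R.from_quat(s["tool_rot"]).as_matrix();print(np.degrees(np.arctan2(M[1,1],M[0,1])-SY)+90)
```

```text
ease [6.103e+01 5.000e-02] 46.54 Fx -9.7 Fy 0.0 Fz 11.0 [-2.15  0.59 -0.02] 13.23 18.09
(10, False) [61.09 -0.36] 46.61 Fx -9.3 Fy -2.1 Fz 9.3 [-2.16  0.05  0.04] 12.8 18.5
(20, False) [61.07 -0.76] 46.66 Fx -9.6 Fy -4.7 Fz 9.0 [-2.37 -0.46  0.04] 12.93 18.91
(30, False) [61.03 -0.96] 46.71 Fx -9.6 Fy -5.5 Fz 9.2 [-2.47 -0.75  0.05] 13.27 19.32
29.89923343689835
```

Run:
```python
from h import *
for a in (40,50,60):
    h=bot.move_straight(S(.0628,0,.0466),rot=down(SY-np.pi/2+np.radians(a)),feed=.05,until_force=9)
    p((a,h))
    if h: break
```

```text
(40, False) [60.94 -1.15] 46.73 Fx -9.9 Fy -6.4 Fz 9.3 [-2.61 -0.85  0.01] 13.3 19.73
(50, False) [60.84 -1.25] 46.75 Fx -10.1 Fy -7.0 Fz 9.0 [-2.75 -1.01  0.01] 13.32 20.13
(60, False) [60.75 -1.14] 46.71 Fx -10.4 Fy -6.3 Fz 9.5 [-2.77 -0.86  0.02] 12.96 20.54
```

Run:
```python
from h import *
for a in (70,80,90):
    h=bot.move_straight(S(.0628,0,.0466),rot=down(SY-np.pi/2+np.radians(a)),feed=.05,until_force=9)
    p((a,h))
    if h: break
bot.wait(.2);p("")
s=bot.state();M=R.from_quat(s["tool_rot"]).as_matrix();print(np.degrees(np.arctan2(M[1,1],M[0,1])-SY)+90)
```

```text
(70, False) [60.62 -1.23] 46.73 Fx -11.4 Fy -7.3 Fz 9.6 [-2.97 -0.9   0.02] 13.09 20.95
(80, False) [60.55 -1.03] 46.66 Fx -11.8 Fy -6.0 Fz 10.4 [-2.97 -0.72 -0.  ] 13.36 21.36
(90, False) [60.44 -1.13] 46.65 Fx -12.1 Fy -6.5 Fz 10.2 [-3.16 -0.74  0.03] 13.05 21.77
 [60.4  -1.14] 46.66 Fx -12.4 Fy -6.6 Fz 10.5 [-3.18 -0.87 -0.01] 13.04 22.05
89.88402603573816
```

Run:
```python
from h import *
st,im,d=snap("wrist","j_w"); print(proj("wrist",[S(.061,y,.036) for y in (-.023,-.0065,.0065,.023)],st).round(1).tolist(),proj("wrist",[S(.0605,-.0011+y,.0415) for y in (-.019,0,.019)],st).round(1).tolist())
```

```text
[[279.6, 320.2], [279.6, 290.5], [279.5, 265.5], [279.5, 231.7]] [[278.5, 321.7], [278.4, 286.1], [278.3, 247.3]]
```

View pics/j_w.png

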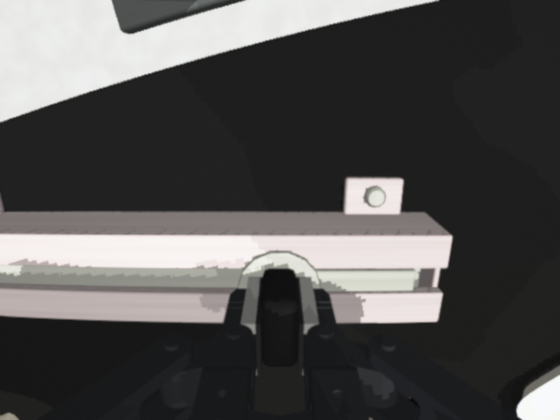

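In this view the slot edges are at v≈268 and 291 and the flange front at v≈251. So the bolt is about 1.5 mm towards −y, pushed off by friction. I'll centre it while it is pressed and held against the stop.

Run:
```python
from h import *
rot=down(SY-np.pi/2+np.radians(90))
for y in (.001,.002,.003):
    h=bot.move_straight(S(.0625,y,.0466),rot=rot,feed=.02,until_force=12); p((y,h))
    if toS(bot.state()["tool_pos"])[1]>.0001: break
snap("wrist","k_w")
```

```text
(0.001, False) [60.35 -0.74] 46.77 Fx -11.0 Fy -10.2 Fz 8.2 [-3.2  -1.76 -0.03] 13.36 22.43
(0.002, False) [60.38  0.07] 46.86 Fx -11.5 Fy -11.4 Fz 8.8 [-3.26 -1.9  -0.03] 12.79 22.77
(0.003, False) [60.4   0.94] 46.92 Fx -11.7 Fy -11.8 Fz 9.3 [-3.36 -2.09 -0.07] 13.01 23.1
```

```bash
python3 -c "
import cv2
a=cv2.imread('pics/k_w.png')[200:340,200:360];cv2.imwrite('pics/k_z.png',cv2.resize(a,None,fx=4,fy=4,interpolation=2))"
```

```text
(no output)
```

View pics/k_z.png

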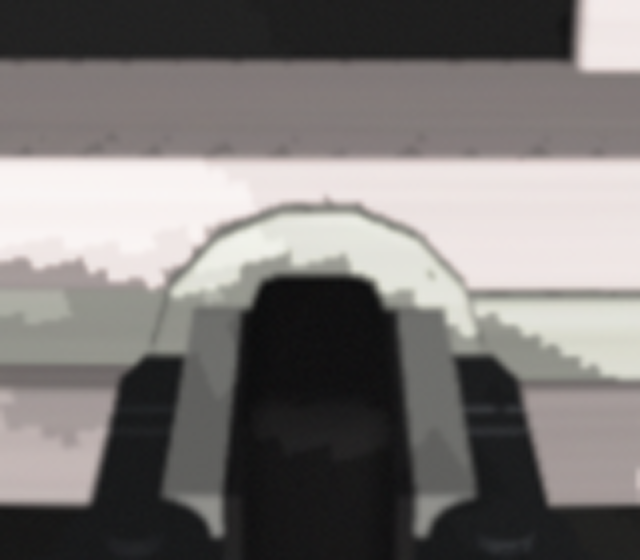

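Run:
```python
from h import *
st,im,d=load("k_w")
e=proj("wrist",[S(.0604,.023,.036),S(.0604,.0065,.036)],st)[:,1]; print(e, "obs 239.0 272.5")
off=239.0-e[0]
for zf in (.0405,.0415,.0425):
  for yb in (-.0005,0,.0005,.001,.0015): print(zf,yb,(proj("wrist",[S(.0604,.019+yb,zf)],st)[0,1]+off).round(2), end=" | ")
  print()
C=cloud("wrist",d,st); print("flange z",np.median(C[252:262,272:288,2]),"lip z",np.median(C[242:249,300:350,2]), "flange side z")
# cloud-based edges along column 280
for v in range(236,256,1): print(v,(C[v,276:284].mean(0)).round(4)[2], (toS(np.median(C[v,276:284],0))*1e3).round(1)[1], end="; ")
```

```text
[235.90539331 269.32092978] obs 239.0 272.5
0.0405 -0.0005 252.39 | 0.0405 0 251.33 | 0.0405 0.0005 250.28 | 0.0405 0.001 249.22 | 0.0405 0.0015 248.17 | 
0.0415 -0.0005 253.31 | 0.0415 0 252.26 | 0.0415 0.0005 251.2 | 0.0415 0.001 250.14 | 0.0415 0.0015 249.07 | 
0.0425 -0.0005 254.25 | 0.0425 0 253.19 | 0.0425 0.0005 252.12 | 0.0425 0.001 251.06 | 0.0425 0.0015 249.99 | 
flange z 0.041305548113223636 lip z 0.036404246097641424 flange side z
236 0.0326 21.6; 237 0.0343 21.8; 238 0.0346 21.3; 239 0.0359 21.5; 240 0.036 21.0; 241 0.0364 20.7; 242 0.0365 20.3; 243 0.0363 19.7; 244 0.0363 19.2; 245 0.0363 18.7; 246 0.0364 18.3; 247 0.0362 17.8; 248 0.0364 17.3; 249 0.0363 16.9; 250 0.0383 17.3; 251 0.0398 17.4; 252 0.0407 17.2; 253 0.0411 17.0; 254 0.0411 16.5; 255 0.0599 16.4;
```

The bolt is now centred to about +0.3 mm and the flange sits about 1 mm above the strut. Ease the stored side loads, then let it rise.

Run:
```python
from h import *
rot=down(SY-np.pi/2+np.radians(90))
bot.move_straight(S(.0625,.0011,.0466),rot=rot,feed=.02); p("y ease")
bot.move_straight(S(.0618,.0009,.0466),rot=rot,feed=.02); p("x ease")
for z in (.048,.0495,.0505,.0515,.0525):
    h=bot.move_straight(S(.0616,.0009,z),rot=rot,feed=.02,until_force=7); f=p((z,h))
    if f[2]<-3: break
```

```text
y ease [60.34  0.49] 46.58 Fx -11.0 Fy -3.5 Fz 10.4 [-2.61 -0.17 -0.05] 13.14 23.48
x ease [60.23  0.46] 46.61 Fx -7.8 Fy -2.2 Fz 9.7 [-1.94 -0.03 -0.01] 12.7 23.82
(0.048, False) [60.23  0.52] 48.16 Fx -8.0 Fy -0.4 Fz 13.8 [-1.84  0.25 -0.01] 12.85 24.15
(0.0495, False) [60.21  0.56] 49.55 Fx -7.4 Fy -0.9 Fz 11.2 [-1.75  0.08  0.01] 13.04 24.48
(0.0505, False) [60.15  0.63] 50.42 Fx -7.2 Fy -1.8 Fz 7.8 [-1.67  0.02 -0.08] 13.21 24.82
(0.0515, False) [60.13  0.7 ] 51.31 Fx -7.1 Fy -1.8 Fz 6.1 [-1.67 -0.14 -0.  ] 12.89 25.15
(0.0525, False) [60.08  0.8 ] 52.25 Fx -6.6 Fy -1.8 Fz 4.9 [-1.62 -0.09 -0.02] 13.09 25.48
```

Run:
```python
from h import *
rot=down(SY-np.pi/2+np.radians(90))
for z in (.0532,.0538,.0544,.055):
    h=bot.move_straight(S(.0616,.0008,z),rot=rot,feed=.02,until_force=6); f=p((z,h))
    if f[2]<0: break
snap("wrist","l_w")
```

```text
(0.0532, False) [60.07  0.9 ] 52.4 Fx -4.6 Fy -3.9 Fz -7.9 [-1.31 -0.72 -0.  ] 12.66 25.82
```

```bash
python3 -c "
import cv2
a=cv2.imread('pics/l_w.png')[200:340,200:360];cv2.imwrite('pics/l_z.png',cv2.resize(a,None,fx=4,fy=4,interpolation=2))"
```

```text
(no output)
```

View pics/l_z.png

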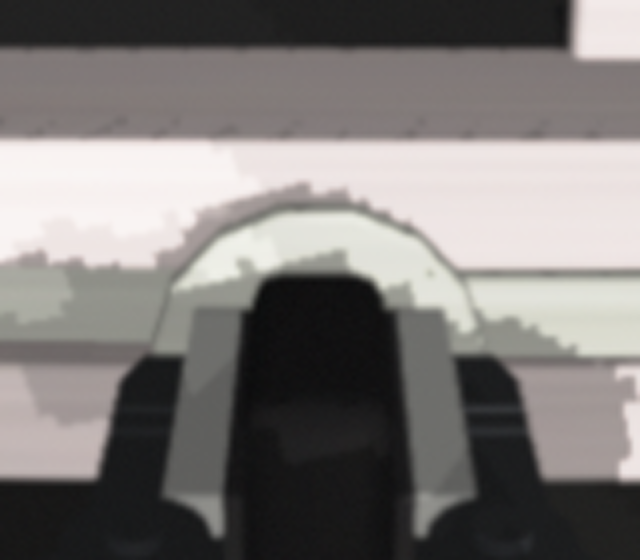

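The head caught solidly: Fz swung −13 N in 0.15 mm at TCP 52.4, i.e. bolt origin at 23.0, exactly the seated height. Ease the loads, checking that the bolt holds against the stop, then release.

Run:
```python
from h import *
rot=down(SY-np.pi/2+np.radians(90))
bot.move_straight(S(.0616,.0006,.0527),rot=rot,feed=.02); p("z ease")
bot.move_straight(S(.0612,.0006,.0527),rot=rot,feed=.02); p("x ease")
bot.move_straight(S(.0608,.0006,.0527),rot=rot,feed=.02); p("x ease")
```

```text
z ease [60.04  0.75] 52.23 Fx -5.8 Fy -0.6 Fz 1.3 [-1.42  0.08 -0.07] 13.16 26.2
x ease [60.07  0.8 ] 52.26 Fx -6.3 Fy -1.6 Fz -1.6 [-1.43 -0.01 -0.  ] 12.84 26.53
x ease [60.04  0.81] 52.29 Fx -5.2 Fy -1.4 Fz -4.9 [-1.34 -0.11 -0.07] 13.48 26.87
```

Run:
```python
from h import *
rot=down(SY-np.pi/2+np.radians(90))
bot.command_gripper(.045); p("open")
bot.move_straight(S(.0608,.0006,.075),rot=rot,feed=.05,until_force=8); p("up")
bot.move_straight(S(.0608,.0006,.20),rot=rot,feed=.15); p("up")
bot.goto(S(.02,.0,.25),down(0)); bot.wait(.3)
snap("wrist","m_w");snap("side","m_s");snap("scene","m_c")
im=cv2.imread("pics/m_w.png");
```

```text
open [60.96  0.64] 52.75 Fx -0.1 Fy -0.1 Fz 0.1 [-0.07 -0.   -0.02] 44.95 27.36
up [60.7   0.62] 74.91 Fx -0.0 Fy -0.0 Fz -0.4 [-0.02 -0.02 -0.02] 44.75 28.04
up [60.54  1.01] 199.07 Fx 0.1 Fy -0.4 Fz -0.4 [ 0.01  0.02 -0.05] 44.62 29.11
```

View pics/m_w.png

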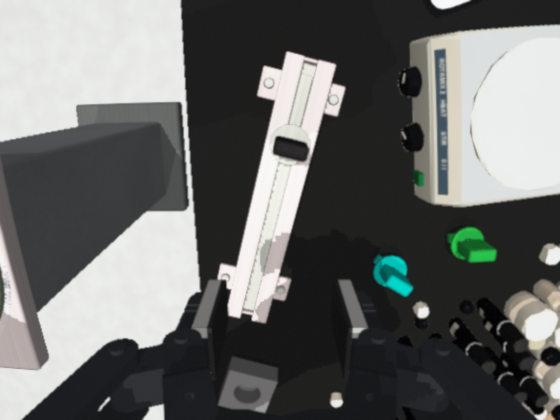

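View pics/m_s.png

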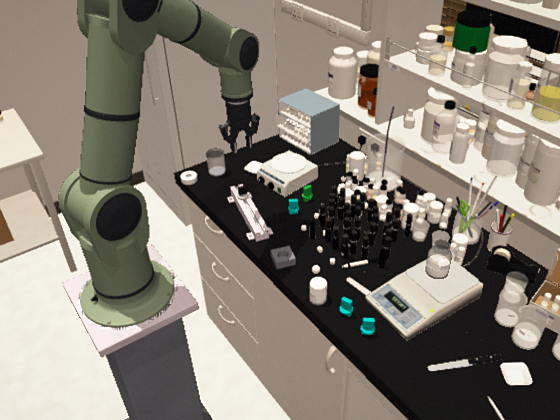

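The bolt stands in the strut with its grip crosswise. Measure the tongue's rear end against the strut's end, and the bolt's yaw and position.

Run:
```python
from h import *
st,im,d=load("m_w")
v=im[45:175,250:350]; cv2.imwrite("pics/m_z.png",cv2.resize(v,None,fx=4.6,fy=4.6,interpolation=cv2.INTER_CUBIC)[:,:,::-1])
C=cloud("wrist",d,st)
m=((C[...,2]>.068)&(C[...,2]<.09)).astype(np.uint8); m[:100]=0;m[180:]=0;m[:,:250]=0;m[:,350:]=0
c=max(cv2.findContours(m,0,2)[0],key=cv2.contourArea);r=cv2.minAreaRect(c)
w=onplane("wrist",cv2.boxPoints(r),.081,st)
print([ (np.linalg.norm(w[i+1]-w[i])*1e3,np.degrees(np.arctan2(*(w[i+1]-w[i])[[1,0]])-SY)) for i in (0,1)], toS(w.mean(0))*1e3,"top z",np.median(C[m>0][:,2]))
print("pred tongue rear for travel 0, 5,10 mm + strut end; px", proj("wrist",[S(x,0,.036) for x in(.1143,.1193,.1243,.14)],st).round(1).tolist())
```

```text
[(np.float64(15.506580957850495), np.float64(-0.6696952692340166)), (np.float64(29.618345963942204), np.float64(-90.18725834120217))] [60.38295946 -1.59429157] top z 0.08096207823098217
pred tongue rear for travel 0, 5,10 mm + strut end; px [[302.0, 84.9], [303.4, 79.4], [304.8, 73.8], [309.2, 56.2]]
```

View pics/m_z.png

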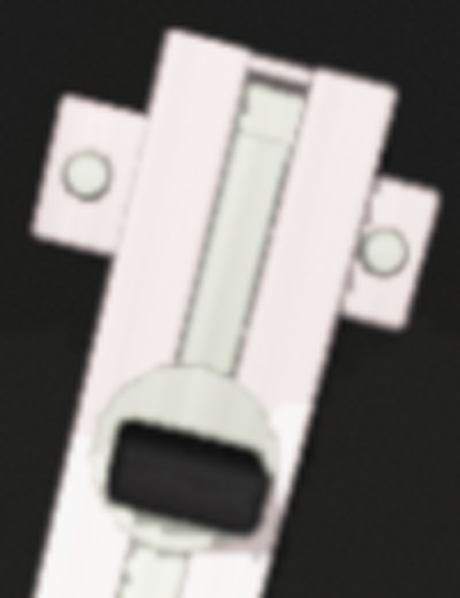

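Run:
```python
from h import *
st,im,d=load("i_w")
v=im[95:165,220:345]; cv2.imwrite("pics/i_z.png",cv2.resize(v,None,fx=6,fy=6,interpolation=cv2.INTER_CUBIC)[:,:,::-1])
print(toS(onplane("wrist",[[308.2,74.8]],.036,load("m_w")[0])[0])*1e3)
for u,v in ((166,30),(396,92)): print(toS(onplane("wrist",[[250+u/4.6-.4,45+v/4.6-.4]],.036,load("m_w")[0])[0])*1e3)
```

```text
[124.2377489   -3.23174254]
[139.15726929  21.49204996]
[138.9069943  -25.08512328]
```

View pics/i_z.png

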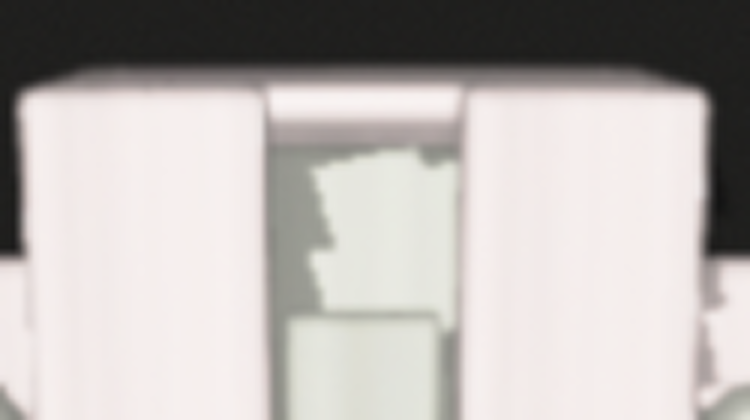

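Run:
```python
from h import *
st=load("i_w")[0]
for u,v in ((365,316),(30,90),(700,90)): print(toS(onplane("wrist",[[220+u/6-.4,95+v/6-.4]],.036,st)[0])*1e3)
st=load("b_strut")[0]
for u,v in ((535,112),(450,442)): print(toS(onplane("wrist",[[200+u/5-.4,v/5-.4]],.036,st)[0])*1e3)
```

```text
[123.93633139  -1.97512919]
[139.10062388  20.27087768]
[138.99568775 -24.27634388]
[114.94451224  -2.75620331]
[54.70574457 -1.89991593]
```

Run:
```python
from workcell import bot
bot.job_done(); print(bot.state()["clock"])
```

```text
the job is handed in; nothing more can be done
the job is handed in; nothing more can be done
```

I took the T-bolt from its holder and lowered it through the slot 20 mm on the far side of the strut's middle. I pressed it onto the strip and slid it along until the stop came up solid. There I turned it 90°, let the head rise under the lips and released it, then handed the job in about 30 s into the 72 s limit.

**Seating:** on the rise the bolt came up hard at origin height 23.0 mm, the seated height. After release its top is at about 81 mm, as expected. The grip is crosswise to within about 0.7° and the bolt stands upright.

**Stop:** after release, the tongue's rear end is 14.8 mm from the strut's end. It was 15.1 mm when pushed solid, so within about 0.3 mm it is still fully back. The tongue's absolute travel measured about 9.3 to 10 mm, good to about 1 mm.

**Forces:** the sideways and downward forces I read on the bolt combined to at most about 19 N. I sampled them between moves, so short peaks were not recorded.

**Disagreements:**
- The camera put the bolt about 1.8 mm to the side of the slot. I corrected this before lowering.
- Friction pushed the bolt about 1.5 mm sideways during the turn. I centred it again before letting it rise.
- The final picture reads the bolt about 1.6 mm off in y. The strut's own edges in that picture are off by a similar amount, so I took it as calibration error.

I did not go near the roll, jar, beaker or coloured look-alikes, and by eye in the last side picture they are where they were.

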